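Release the transport lock of a laboratory shaker

TASK

Take the orange-handled flat screwdriver out of its stand, rest its blade lightly on the shaker's slotted lock screw and turn it until the blade drops into the slot, then turn the screw clockwise until the red pointer of the lock ring stands at the green mark. Press and turn gently, keep the hand itself off the shaker, disturb nothing else, and put the screwdriver back upright in the hole it came from.

Things in the scene. Friction and masses are not known exactly. Their poses are not given: they have to be found in the camera images.
- driver: Flat screwdriver, 160 mm, about 110 g, standing blade down in a hole of the stand, its handle's underside resting on the stand's top. Origin: middle of the blade's bottom edge; z up the shaft to the handle, x along the blade's width. Blade 12 mm wide (x), 2.4 mm thick (y), 18 mm long; round shaft 8 mm thick.
- driver_grip (a point): Where to grip the driver, on its axis 125 mm above its origin: the orange square handle, 24 x 24 mm, flats square to the driver's x and y, reaching from 80 to 160 mm above the origin, a black band near its top. Gripped on the flats with 60 N it keeps its place in the hand.
- stand: Blue tool stand, fixed, 70 x 160 mm, 95 mm high; origin at the centre of its underside, z up. Two 18 mm round holes through its 20 mm thick top, at y = +45 and -45 mm: the flat driver stands in one, a cross-head driver in the other. The driver's origin then lies 15 mm above the stand's.
- shaker: Orbital shaker, fixed: white housing 240 x 240 mm, top at 85 mm; origin at the centre of its underside, z up, its black control panel on the -x side. The lock is on top near the -x side; a platform with two clamped amber flasks (up to 175 mm high) fills the +x half.
- lock_face (a point): Centre of the brass screw's top face, untouched, inside the lock ring; 98 mm above the table. Axes as the shaker's: its yaw does not show the slot. Screw 32 mm across; slot 4.4 mm wide, 7 mm deep, right across it, a dark line. The slot lies anywhere within 0.55 rad either way of the ring's pointer line: screw and ring have that play.
- screw_foot (a point): Point on the screw's axis at the bottom of its spring, 85 mm above the table (hidden). The screw sinks at most 3 mm, from 2 N to 6.5 N, then is rigid. Once blade and slot are in line it springs up over the blade and the push falls away. Pushed with 2 to 6 N it does not turn under a blade sliding on its face.
- lock (a joint): Angle (rad) of the grey lock ring, 70 mm wide, about the vertical axis through lock_face, growing clockwise from above. 0: red pointer at the red mark stud, in the shaker's +y; 0.80: at the green stud; stop at 0.95. In the shaker's frame the pointer points along (sin, cos) of it. It stays where left.
- pointer_tip (a point): Outer end of the red pointer on the ring's flat top, 34 mm from the axis, 99 mm above the table. Turned by the blade, the screw first takes up its play (0.035 N m), then carries the ring with it (about 0.1 N m).
- cross_driver: Cross-head screwdriver with a round green handle 24 mm thick, in the other hole, 145 mm long; origin at its tip's level. Leave alone.
- reagent_bottle: Amber bottle, 70 mm wide, 150 mm high; origin under its centre. Leave alone.
- beaker: Glass beaker, 68 mm wide, 90 mm high; origin under its centre. Leave alone.
- weight: Brass weight, 32 mm wide, 40 mm high; origin under its centre. Leave alone.
- jar: White jar, 60 mm wide, 80 mm high; origin under its centre. Leave alone.
- tip_box: Yellow pipette-tip box, 120 x 85 mm, 60 mm high; origin under its centre. Leave alone.
- dish: White dish, 90 mm wide, 15 mm high; origin under its centre. Leave alone.
Mind the look-alikes: they are no part of the job. Of the things like the driver, leave any that is white; of the rest the larger one is meant.

How it is judged:
By the outcome, as a careful person would: the job done as asked, in the order asked, and still so for the second after the job is handed in, with the robot touching nothing.
It also fails if it takes over 72 s, if anything falls off the work surface, if the arm or the gripper's body presses on something with over 40 N, if the wrist force passes 120 N, or if a joint passes its speed limit or range.

ROBOT

A 6-joint arm with a two-finger parallel gripper is mounted at the origin on the work surface. World frame = base frame: x ahead of the robot, y to its left, z up, the work surface at z = 0. Lengths are in m, angles in degrees, forces in N, time in s.
With the tool pointing down it reaches from about 0.4 to 0.825 m from the base axis. Payload 7 kg.
Tool frame: the origin (TCP) lies between the finger pads; the fingertips stand 19 mm ahead of it and the grasp point (between the pads) is the TCP; x points along the fingers, y is the direction in which the jaws open and shut, and the axes are right-handed (so a half turn about x gives the same grasp; the last joint's range is limited). The gripper opens to 88 mm and grips with 3 to 60 N. Pads are 19 mm wide; open, the fingers measure 130 mm over their backs; the gripper's body (78 mm by 193 mm) begins 47 mm behind the grasp point.
Start: joints at [86.809, 20.546, 0.682, 0, -70.136, -16.507], TCP at [0.228, 0.635, 0.246] pointing down, gripper open.
Joint ranges: [-176.03, 176.03], [-82.01, 121.73], [-58.28, 71.71], [-173.87, 95.51], [-174.79, -0.11], [-173.66, 173.66]. Speed limits (degrees/s): [136.94, 136.94, 172.46, 180, 180, 180].

INTERFACE

Orientations are given as [roll, pitch, yaw] about the fixed x, y, z axes, in that order (R = Rz(yaw) Ry(pitch) Rx(roll)).
In Python, from plant import r gives the robot as it stands.
- The arm moves only by the tool send_rows, never from a script. Its argument "plan" is a list of rows, each a list of 2 entries, a list of its own where there are three numbers: the shift along the tool's x, y, z scaled (see below), then the turn, a rotation vector about the tool's x, y, z scaled (see below). A call has exactly 5 rows; each row is the pose to reach, as a shift and turn from the pose measured when the call began, along the tool's axes at that moment; what a row does not reach only later rows make up. The controller multiplies each number of a shift by 0.15 m and each number of a turn by pi/4 rad. A row lasts 1/10 s, in which the tool goes at most 50 mm and 8.59 degrees, less where a joint would pass 70% of its speed; a pose out of reach is approached as far as the arm can. A call with a number of a shift or a turn outside -1 to 1 is refused whole. A call with a gripper value outside its range is refused whole. "jaw" is the opening, from -1 (shut) to 1 (fully open), so that 0 is half open, set as the call begins (left out, the last holds). The fingers move at their own pace and stop on an object; "force" is the grip in N (left out, the last holds). Time passes only in rows, so rows that repeat a pose let the fingers close, or fill a call up. It gives the time, the measured TCP pose, the force and the opening at its end, in the units of the state.
- r.get_state(): the state, without advancing time (a new reading comes with each control period).
- r.capture(name): name is "side" or "top" or "wrist"; returns a dict with "color" (480x640x3 uint8, red, green, blue), "range_z" (480x640 float32, m along the optical axis (not along the pixel's ray), 0 where there is no reading), "mtx" (3x3 intrinsics, pixels), "pose" (4x4, takes a point from camera to world coordinates). Camera axes: x right, y down, z forward; pixel columns grow to the right and rows downward; lengths in m; the calibration is good to about 2 mm. The wrist camera is an equidistant fisheye: a pixel r from the principal point sees the ray r / f radians off the axis. A picture is of the moment at which its call begins.
- r.close_job(): hands the job in, once; it reports no verdict.
Trained networks look in a picture, given as the dict that the camera call returned (one of the last four; its "shot" number tells which), for a name from the list of things; names that differ only in an ending like _2 or _b are one class to them, and where a whole thing is asked for, a point or a joint stands for the part that bears it (a point fixed in the world has none). Each returns a list of dicts, best first, with "score" (0 to 1); they miss things now and then, are a little off and sometimes report something else, mostly with a low value. They report only what shows in the picture. A call takes as long as a camera call. They do not tell look-alikes from the thing itself.
- r.find_in(picture, target): "uv" ([column, row] in pixels, amid what is visible of it).
- r.trace(picture, target): "mask" (480x640 bool, what is visible of it) and "uv" ([column, row] in pixels, amid what is visible of it).
The state is a dict: "time_s": time; "joints": joint angles; "qd": joint speeds; "joint_torque": joint torques, N m; "tcp_pos": TCP position; "eef_rot": TCP orientation; "contact_force": force on the tool from outside, world axes, zero at the start; "moment": the same for the moment, N m; "gripper_width": finger opening in m.
Only numpy, scipy, OpenCV 4.12 (cv2) and the standard library are available. Lean on these libraries where they do the work, as an engineer would, in place of code of your own. Each camera call takes 0.05 s, during which the arm holds its last target. There are 200 camera calls.

## Working session

There is one attempt and no reset: what is moved stays moved. The work goes in short steps, Python scripts to look and compute and a tool call to move; the robot and the scene stay as the last step left them, time stands still between calls to the robot, and variables do not carry over. Pictures are saved under pics/ and viewed, about 8 in all and at most 12, crops included, and the job is handed in when it is done.

Besides the shell and the picture viewer there is one more tool, called after "Emit:" by a JSON object that holds its "name" and its "arguments". send_rows: Moves the arm, as the interface text tells. Its arguments: {"type":"object","properties":{"plan":{"type":"array"},"jaw":{"type":"number"},"force":{"type":"number"}},"required":["plan"]}

```bash
ls; mkdir -p pics
cat > h.py <<'E'
import numpy as np, cv2
from plant import r
from scipy.spatial.transform import Rotation as R
def save(p,name,crop=None,scale=1):
    im=p["color"][:,:,::-1]
    if crop: x0,y0,x1,y1=crop; im=im[y0:y1,x0:x1]
    cv2.imwrite("pics/"+name,cv2.resize(im,None,fx=scale,fy=scale,interpolation=cv2.INTER_CUBIC))
def cloud(p):
    # pinhole cameras
    z=p["range_z"]; K=p["mtx"]; v,u=np.mgrid[:480,:640]
    P=np.stack([(u-K[0,2])/K[0,0]*z,(v-K[1,2])/K[1,1]*z,z],-1)
    W=P@p["pose"][:3,:3].T+p["pose"][:3,3]; W[z==0]=np.nan
    return W
def ray_z(p,uv,zw):
    K=p["mtx"]; d=p["pose"][:3,:3]@np.array([(uv[0]-K[0,2])/K[0,0],(uv[1]-K[1,2])/K[1,1],1]); o=p["pose"][:3,3]
    return o+d*(zw-o[2])/d[2]
E
python3 - <<'E'
from h import *
t=r.capture("top"); s=r.capture("side")
save(t,"t.png");save(s,"s.png")
for n,p in(("top",t),("side",s)):
    W=cloud(p)
    print(n,p["mtx"][0,0],p["pose"][:3,3].round(3))
    for k in["driver","driver_grip","stand","shaker","lock_face","pointer_tip","cross_driver"]:
        for d in r.find_in(p,k)[:4]:
            u,v=map(int,d["uv"]); print(k,d["score"],np.round(d["uv"],1),W[v,u].round(3))
s=r.get_state(); print(s)
E
```

```text
pics
top 566.7533654360521 [ 0.453 -0.005  1.748]
driver 0.56 [321.7 231.9] [0.57  0.007 0.038]
driver 0.55 [400.4 184.3] [ 0.699 -0.213  0.162]
driver 0.48 [450. 219.] [ 0.606 -0.363  0.123]
driver_grip 0.53 [449.  220.8] [ 0.603 -0.36   0.126]
driver_grip 0.42 [399.9 181.4] [ 0.708 -0.211  0.156]
stand 0.98 [400.8 222.5] [ 0.596 -0.222  0.103]
shaker 0.62 [246.4 228.1] [0.572 0.228 0.083]
lock_face 0.86 [251.  227.6] [0.575 0.214 0.083]
lock_face 0.71 [258.9 304.4] [0.345 0.196 0.006]
lock_face 0.53 [243.2 252.3] [0.5   0.233 0.099]
pointer_tip 0.74 [244.5 248.5] [0.512 0.232 0.085]
cross_driver 0.67 [321.4 230.9] [0.573 0.007 0.034]
side 498.99231973812056 [ 0.453 -1.054  1.019]
driver 0.81 [345.4 297.4] [ 0.608 -0.286  0.147]
driver 0.77 [350.4 337.6] [ 0.61  -0.368  0.104]
driver 0.65 [379.4 283.7] [ 0.701 -0.232  0.128]
driver 0.34 [318.4 253.1] [ 0.576 -0.006  0.029]
driver_grip 0.91 [345.1 296.3] [ 0.608 -0.287  0.152]
driver_grip 0.71 [344.3 339.4] [ 0.597 -0.362  0.09 ]
driver_grip 0.7 [380.9 284.6] [ 0.703 -0.235  0.128]
stand 0.56 [335.  310.2] [ 0.588 -0.277  0.093]
shak
[... 202 characters left out ...]
er 0.65 [332.8 272. ] [ 0.589 -0.195  0.14 ]
{'time_s': 0.8, 'joints': array([ 8.68106267e+01,  2.05420531e+01,  6.82387404e-01,  2.37374447e-04,
       -7.01363921e+01, -1.65077493e+01]), 'qd': array([ 0.02052604, -0.08619074, -0.0732184 , -0.09445184, -0.08997932,
       -0.03419141]), 'joint_torque': array([ 5.92898614e-04, -5.82288766e+01,  2.93259019e+01,  7.00164512e+00,
        1.23245042e-02, -1.76876523e-05]), 'tcp_pos': array([0.22750947, 0.63547832, 0.2456139 ]), 'eef_rot': array([-76.73364657,  89.99605154,  83.5693115 ]), 'contact_force': array([-0.87449241, -0.59267429,  0.12685237]), 'moment': array([-0.00504456, -0.04872182, -0.03277554]), 'gripper_width': 0.0876835100204155}
```

View pictures.

View pics/t.png

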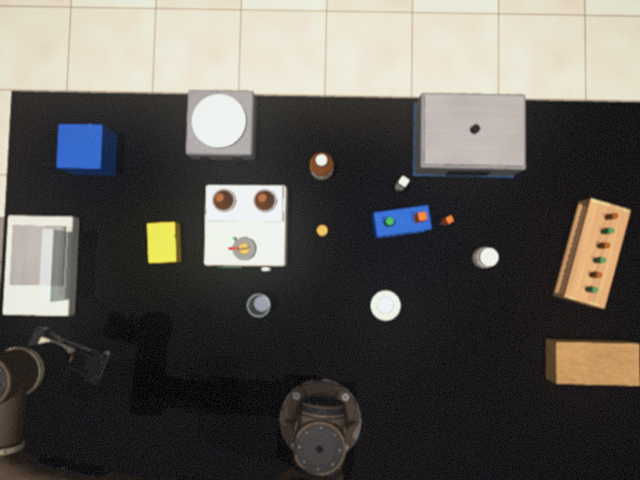

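View pics/s.png

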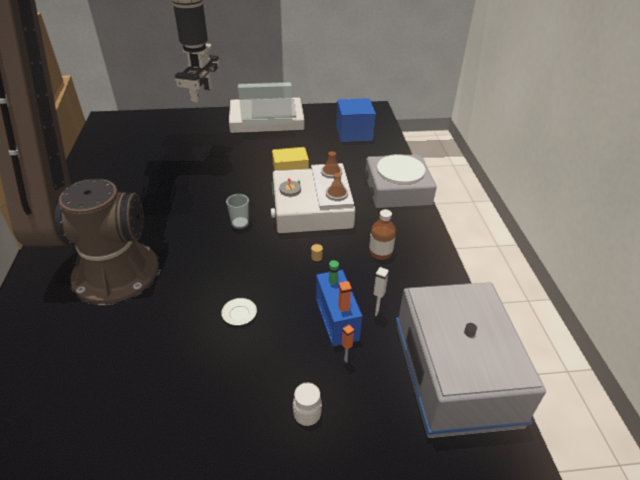

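Look-alikes for the driver: orange in the stand (top 421,216 / side 345,297), a smaller orange one outside the stand (447,220 / 347,338), a white one (402,183 / 380,284). The first is chosen, being the larger orange and in the stand.

```bash
cat >> h.py <<'E'
def rot(s=None):
    s=s or r.get_state(); return R.from_euler("xyz",s["eef_rot"],degrees=True)
def row(pos,Rt,s=None):
    """shift,turn units to reach world pos and Rotation Rt from now"""
    s=s or r.get_state(); R0=rot(s)
    return (R0.inv().apply(np.asarray(pos)-s["tcp_pos"])/0.15).round(4),((R0.inv()*Rt).as_rotvec()/(np.pi/4)).round(4)
def down(yaw):
    """tool x down, tool y at world yaw (deg)"""
    a=np.radians(yaw); y=np.array([np.cos(a),np.sin(a),0]); x=np.array([0,0,-1.]); return R.from_matrix(np.stack([x,y,np.cross(x,y)],1))
E
python3 - <<'E'
from h import *
t=r.capture("top"); s=r.capture("side"); w=r.capture("wrist")
st=r.get_state(); M=rot(st).as_matrix(); print(M.round(3))
Pw=w["pose"]; print("wrist cam in tool", (M.T@(Pw[:3,3]-st["tcp_pos"])).round(4), (M.T@Pw[:3,:3]).round(3), w["mtx"])
for n,p in(("top",t),("side",s)):
    W=cloud(p); hsv=cv2.cvtColor(p["color"],cv2.COLOR_RGB2HSV)
    b=(hsv[...,0]>105)&(hsv[...,0]<130)&(hsv[...,1]>150)&(abs(W[...,2]-.095)<.008)&(abs(W[...,1]+.22)<.15)&(abs(W[...,0]-.6)<.1)
    q=W[b][:,:2].astype(np.float32)*1000; print(n,"stand",b.sum(),cv2.minAreaRect(q))
    o=(hsv[...,0]<12)&(hsv[...,1]>170)&(W[...,2]>.1)&(abs(W[...,1]+.28)<.05)&(abs(W[...,0]-.6)<.06)
    print("orange",o.sum(),np.nanmedian(W[o],0).round(3),np.nanpercentile(W[o],[2,98],axis=0).round(3))
    wh=(hsv[...,1]<40)&(hsv[...,2]>100)&(abs(W[...,2]-.085)<.006)&(abs(W[...,1]-.22)<.16)&(abs(W[...,0]-.57)<.17)
    print("housing",wh.sum(),cv2.minAreaRect(W[wh][:,:2].astype(np.float32)*1000))
    g=(W[...,2]>.092)&(W[...,2]<.104)&(np.hypot(W[...,0]-.505,W[...,1]-.232)<.06)
    print("ring",g.sum(),cv2.minEnclosingCircle(W[g][:,:2].astype(np.float32)*1000),W[g].mean(0).round(4))
E
```

```text
[[-0.    -0.337 -0.941]
 [ 0.    -0.941  0.337]
 [-1.    -0.     0.   ]]
wrist cam in tool [-0.1396 -0.0013 -0.0683] [[-0.    -0.257  0.966]
 [ 1.     0.     0.   ]
 [-0.001  0.966  0.257]] [[371.64829954   0.         314.56396837]
 [  0.         371.64829954 240.09731701]
 [  0.           0.           1.        ]]
top stand 1011 ((600.5858154296875, -229.1840057373047), (70.63512420654297, 160.77403259277344), 8.841301918029785)
orange 22 [ 0.605 -0.263  0.167] [[ 0.597 -0.282  0.138]
 [ 0.613 -0.261  0.177]]
housing 2837 ((579.49853515625, 232.19482421875), (239.5025177001953, 239.3511962890625), 0.5239405632019043)
ring 438 ((504.1446533203125, 232.70497131347656), 59.03605270385742) [0.5101 0.2328 0.0981]
side stand 924 ((602.020751953125, -230.7593231201172), (71.13349914550781, 163.58975219726562), 9.057485580444336)
orange 119 [ 0.607 -0.285  0.139] [[ 0.597 -0.289  0.106]
 [ 0.617 -0.274  0.176]]
housing 1803 ((581.2210083007812, 228.42141723632812), (238.68408203125, 246.09707641601562), 0.4646930694580078)
ring 274 ((511.0739440917969, 236.42926025390625), 46.28646469116211) [0.5122 0.2294 0.0981]
```

Emit:
{"name": "send_rows", "arguments": {"plan": [[[0,0.13,-0.18],[0,0,0]],[[0,0.26,-0.36],[0,0,0]],[[0,0.39,-0.54],[0,0,0]],[[0,0.52,-0.72],[0,0,0]],[[0,0.635,-0.89],[0,0,0]]], "jaw": 1}}

```text
time_s: 1.45
tcp_pos: [0.3217, 0.4995, 0.2458]
eef_rot: [-88.5, 90.0, 71.8]
contact_force: [-0.3, -0.0, -0.2]
gripper_width: 0.0876
```

Emit:
{"name": "send_rows", "arguments": {"plan": [[[0,0.13,-0.18],[0,0,0]],[[0,0.26,-0.36],[0,0,0]],[[0,0.39,-0.54],[0,0,0]],[[0,0.52,-0.72],[0,0,0]],[[0,0.635,-0.89],[0,0,0]]]}}

```text
time_s: 1.95
tcp_pos: [0.4159, 0.3635, 0.2461]
eef_rot: [-98.7, 90.0, 61.6]
contact_force: [-0.1, -0.1, -0.0]
gripper_width: 0.0879
```

Emit:
{"name": "send_rows", "arguments": {"plan": [[[0,0.13,-0.18],[0,0,0]],[[0,0.26,-0.36],[0,0,0]],[[0,0.39,-0.54],[0,0,0]],[[0,0.55,-0.76],[0,0,0]],[[0,0.67,-0.95],[0,0,0]]]}}

```text
time_s: 2.45
tcp_pos: [0.517, 0.2193, 0.2463]
eef_rot: [-109.8, 89.9, 50.5]
contact_force: [0.9, 0.2, -0.5]
gripper_width: 0.0877
```

```bash
cat >> h.py <<'E'
def fish(p,uv,zw):
    """fisheye pixels (N,2) -> world points on plane z=zw"""
    K=p["mtx"]; d=(np.atleast_2d(uv).astype(float)-K[:2,2])/K[0,0]; th=np.linalg.norm(d,axis=1,keepdims=True)
    v=np.c_[d/np.maximum(th,1e-9)*np.sin(th),np.cos(th)]@p["pose"][:3,:3].T; o=p["pose"][:3,3]
    return o+v*((zw-o[2])/v[:,2:])
def topview(p,c,half,zw,n=600):
    """rectified overhead view of plane z=zw: image right=-y world, up=+x world; returns BGR"""
    a=np.linspace(-half,half,n); Y,X=np.meshgrid(c[1]-a,c[0]-a)
    P=np.stack([X,Y,np.full_like(X,zw)],-1)-p["pose"][:3,3]; q=P@p["pose"][:3,:3]
    th=np.arctan2(np.hypot(q[...,0],q[...,1]),q[...,2]); rr=np.maximum(np.hypot(q[...,0],q[...,1]),1e-9)
    K=p["mtx"]; u=K[0,2]+K[0,0]*th*q[...,0]/rr; v=K[1,2]+K[0,0]*th*q[...,1]/rr
    return cv2.remap(p["color"][:,:,::-1].copy(),u.astype(np.float32),v.astype(np.float32),cv2.INTER_CUBIC)
E
python3 - <<'E'
from h import *
s=r.get_state(); print(s["joints"].round(2), s["tcp_pos"].round(4)); w=r.capture("wrist"); np.save("lock0.npy",w,allow_pickle=True)
for k in["lock_face","pointer_tip","shaker"]:
    for d in r.find_in(w,k)[:3]: print(k,d["score"],np.round(d["uv"],1),fish(w,d["uv"],.098).round(4))
A=topview(w,(.509,.231),.05,.0985,560); B=cv2.resize(w["color"][:,:,::-1],(480,360))
A=cv2.resize(A,(480,480)); o=np.zeros((480,800,3),np.uint8); o[:,:480]=A; o[:240,480:]=cv2.resize(B,(320,240)); cv2.imwrite("pics/lock.png",o)
E
```

```text
[ 4.295e+01  9.830e+00 -1.384e+01 -1.000e-02 -6.625e+01  2.736e+01] [0.517  0.2193 0.2463]
lock_face 0.69 [280.4 153.6] [[0.5833 0.2249 0.098 ]]
pointer_tip 0.66 [299.2 243. ] [[0.5114 0.2358 0.098 ]]
shaker 0.79 [283.7 154.4] [[0.5819 0.2227 0.098 ]]
```

View pics/lock.png

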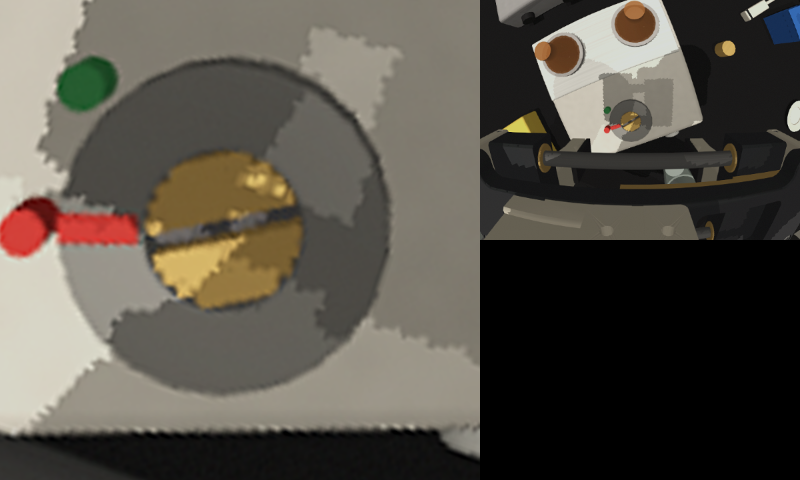

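The lock is at world about (0.511, 0.234). The pointer in the rectified view (97,229) stands at the red stud (30,230). The slot runs (150,240)–(300,210), about 0.2 rad counter-clockwise of the pointer line. Next I go over the driver.

Emit:
{"name": "send_rows", "arguments": {"plan": [[[-0.01,0.2,-0.115],[0,0,0]],[[-0.02,0.4,-0.23],[0,0,0]],[[-0.03,0.6,-0.35],[0,0,0]],[[-0.04,0.8,-0.46],[0,0,0]],[[-0.045,0.97,-0.56],[0,0,0]]]}}

```text
time_s: 3.15
tcp_pos: [0.5461, 0.0544, 0.253]
eef_rot: [-106.7, 89.9, 53.6]
contact_force: [-0.5, 0.6, 0.8]
gripper_width: 0.0876
```

Emit:
{"name": "send_rows", "arguments": {"plan": [[[-0.01,0.2,-0.115],[0,0,0]],[[-0.02,0.4,-0.23],[0,0,0]],[[-0.03,0.6,-0.35],[0,0,0]],[[-0.04,0.8,-0.46],[0,0,0]],[[-0.045,0.97,-0.56],[0,0,0]]]}}

```text
time_s: 3.65
tcp_pos: [0.5763, -0.1113, 0.2599]
eef_rot: [-119.2, 89.9, 41.1]
contact_force: [0.1, -0.1, 0.1]
gripper_width: 0.0873
```

Emit:
{"name": "send_rows", "arguments": {"plan": [[[-0.01,0.2,-0.115],[0,0,0]],[[-0.02,0.4,-0.23],[0,0,0]],[[-0.03,0.6,-0.35],[0,0,0]],[[-0.04,0.8,-0.46],[0,0,0]],[[-0.045,0.97,-0.56],[0,0,0]]]}}

```text
time_s: 4.15
tcp_pos: [0.607, -0.2771, 0.2667]
eef_rot: [-126.1, 89.9, 34.2]
contact_force: [1.8, 0.5, 0.7]
gripper_width: 0.0877
```

Run:
```python
from h import *
s=r.get_state(); print(s["time_s"],s["joints"].round(2), s["tcp_pos"].round(4)); w=r.capture("wrist")
for k in["driver","driver_grip"]:
    for d in r.find_in(w,k)[:3]: print(k,d["score"],np.round(d["uv"],1),fish(w,d["uv"],.15).round(4))
c=(.608,-.2745)
A=topview(w,c,.05,.175,480); B=w["color"][:,:,::-1]
hsv=cv2.cvtColor(A,cv2.COLOR_BGR2HSV); 
m=((hsv[...,0]<14)&(hsv[...,1]>150)&(hsv[...,2]>90)).astype(np.uint8)
n,l,st,ce=cv2.connectedComponentsWithStats(m)
for i in range(1,n):
    if st[i,4]>300: print(st[i],cv2.minAreaRect(np.argwhere(l==i)[:,::-1].astype(np.float32)))
o=np.zeros((480,800,3),np.uint8); o[:,:480]=A; o[:240,480:]=cv2.resize(B,(320,240)); cv2.imwrite("pics/drv.png",o)
```

```text
4.15 [ -7.87  19.13   1.4   -0.08 -72.18  78.29] [ 0.607  -0.2771  0.2667]
driver 0.89 [180.5 216.7] [[ 0.6573 -0.189   0.15  ]]
driver 0.59 [315.3 115.7] [[ 0.6898 -0.3056  0.15  ]]
driver 0.23 [ 15.2 261.7] [[ 0.6823 -0.0025  0.15  ]]
driver_grip 0.98 [180.3 217.8] [[ 0.6566 -0.1885  0.15  ]]
driver_grip 0.61 [309.6 239.8] [[ 0.609  -0.2726  0.15  ]]
driver_grip 0.61 [309.4 116.5] [[ 0.6906 -0.3016  0.15  ]]
[  170   117   134   174 14267] ((237.944091796875, 203.38540649414062), (164.70193481445312, 134.9679412841797), 84.21761322021484)
```

View pics/drv.png

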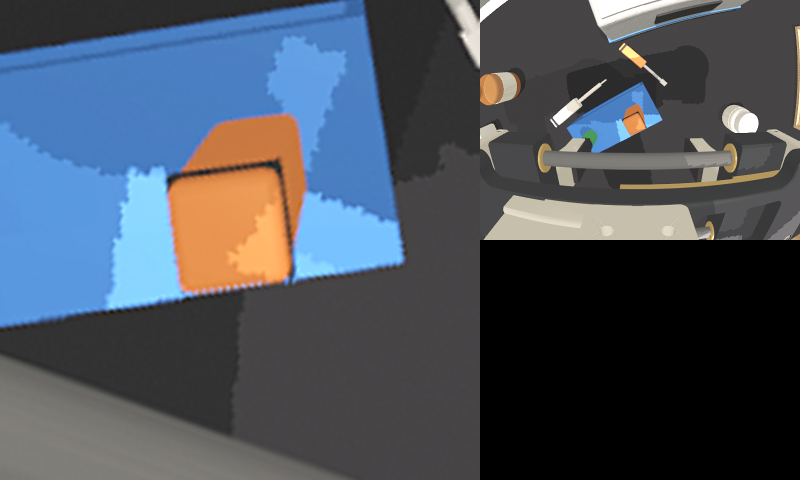

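The crop shows the chosen handle: square, orange, black band, standing in the stand's right hole, top face corners (168,178),(280,162),(293,275),(182,292), so yaw ≈8°. The small orange driver's place in the thumbnail looks odd, so I check it from outside.

Run:
```python
from h import *
t=r.capture("top"); s=r.capture("side")
o=np.zeros((480,800,3),np.uint8)
f=lambda im:cv2.resize(im[:,:,::-1],(400,400),interpolation=cv2.INTER_CUBIC)
o[:400,:400]=f(t["color"][150:290,370:510]); o[:400,400:]=f(s["color"][250:390,280:420]); cv2.imwrite("pics/chk.png",o)
W=cloud(s); hsv=cv2.cvtColor(s["color"],cv2.COLOR_RGB2HSV)
for n,(x0,y0,x1,y1) in dict(main=(335,280,358,312),small=(338,322,358,352)).items():
    m=np.zeros((480,640),bool); m[y0:y1,x0:x1]=1; m&=(hsv[...,0]<14)&(hsv[...,1]>150)
    print(n,m.sum(),np.nanmedian(W[m],0).round(3),np.nanpercentile(W[m],[3,97],axis=0).round(3))
```

```text
main 252 [ 0.607 -0.285  0.148] [[ 0.598 -0.289  0.104]
 [ 0.618 -0.268  0.177]]
small 0 [nan nan nan] [nan nan nan]
  return np.nanmean(a, axis, out=out, keepdims=keepdims)
  return np.nanmean(a, axis, out=out, keepdims=keepdims)
```

View pics/chk.png

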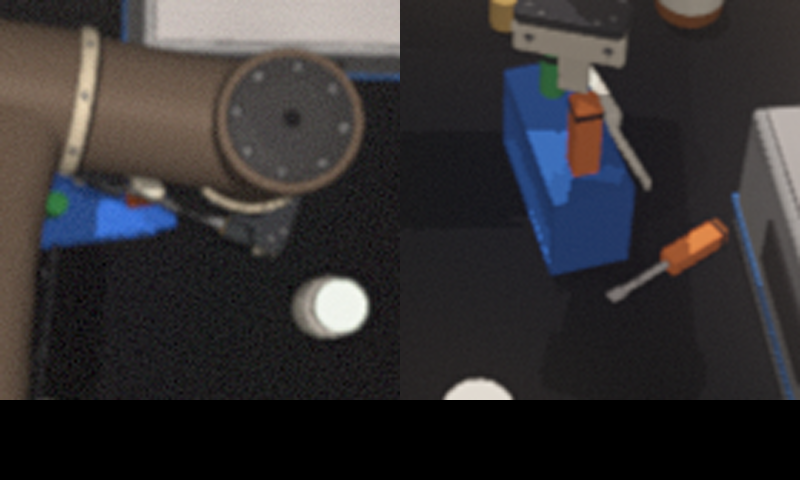

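The two look-alikes, which were free-standing at first, now lie on the table (small orange: crop 615,295–720,235; white: 590,75–645,185). The arm never came below 0.23 m there, so they toppled by themselves. Neither blocks the grasp. Now compute the grasp move.

Run:
```python
from h import *
s=r.get_state(); print(s["time_s"],s["tcp_pos"].round(4))
for z in (.2,.14): print(row((.6092,-.2735,z),down(-81.9),s))
```

```text
4.4 [ 0.6065 -0.2756  0.2662]
(array([ 0.4417, -0.0186, -0.012 ]), array([-0.6164, -0.0011,  0.0021]))
(array([ 0.8417, -0.0179, -0.0118]), array([-0.6164, -0.0011,  0.0021]))
```

Emit:
{"name": "send_rows", "arguments": {"plan": [[[0.05,-0.005,-0.003],[-0.16,0,0]],[[0.12,-0.01,-0.006],[-0.32,0,0]],[[0.2,-0.015,-0.01],[-0.48,0,0]],[[0.28,-0.018,-0.012],[-0.616,0,0]],[[0.308,-0.018,-0.012],[-0.616,0,0]]], "jaw": 0.14}}

```text
time_s: 4.9
tcp_pos: [0.6088, -0.2717, 0.2191]
eef_rot: [-91.8, 89.9, 96.5]
contact_force: [0.7, -0.3, -0.7]
gripper_width: 0.0531
```

Run:
```python
from h import *
s=r.get_state(); print(s["time_s"],s["tcp_pos"].round(4),s["gripper_width"],s["joints"].round(1))
for z in (.14,): print(row((.6092,-.2735,z),down(-81.9),s))
```

```text
4.9 [ 0.6088 -0.2717  0.2191] 0.05314471236083491 [-7.400e+00  2.070e+01 -2.500e+00 -1.000e-01 -6.680e+01  1.057e+02]
(array([ 0.5273,  0.0131, -0.0006]), array([ 0.0039, -0.0001,  0.0028]))
```

Emit:
{"name": "send_rows", "arguments": {"plan": [[[0.12,0.013,0],[0.004,0,0.003]],[[0.25,0.013,0],[0.004,0,0.003]],[[0.38,0.013,0],[0.004,0,0.003]],[[0.48,0.013,0],[0.004,0,0.003]],[[0.527,0.013,0],[0.004,0,0.003]]], "jaw": 0.14}}

```text
time_s: 5.4
tcp_pos: [0.6087, -0.2727, 0.1389]
eef_rot: [-18.9, 89.9, 169.1]
contact_force: [-0.2, 0.0, 0.5]
gripper_width: 0.05
```

Emit:
{"name": "send_rows", "arguments": {"plan": [[[0,0,0],[0,0,0]],[[0,0,0],[0,0,0]],[[0,0,0],[0,0,0]],[[0,0,0],[0,0,0]],[[0,0,0],[0,0,0]]], "jaw": -1, "force": 60}}

```text
time_s: 5.9
tcp_pos: [0.6092, -0.2728, 0.1398]
eef_rot: [127.0, 90.0, -45.0]
contact_force: [-0.2, 1.6, 2.3]
gripper_width: 0.0236
```

Emit:
{"name": "send_rows", "arguments": {"plan": [[[0,0,0],[0,0,0]],[[0,0,0],[0,0,0]],[[0,0,0],[0,0,0]],[[0,0,0],[0,0,0]],[[0,0,0],[0,0,0]]]}}

```text
time_s: 6.4
tcp_pos: [0.6091, -0.2728, 0.1398]
eef_rot: [58.4, 90.0, -113.6]
contact_force: [-0.3, 0.3, 0.7]
gripper_width: 0.0237
```

Run:
```python
from h import *
s=r.get_state(); print({k:np.round(v,4) for k,v in s.items()})
```

```text
{'time_s': np.float64(6.4), 'joints': array([-7.423600e+00,  2.431220e+01, -8.055100e+00,  9.300000e-03,
       -5.763500e+01,  1.054504e+02]), 'qd': array([ 0.0542,  0.0273, -0.0714, -0.0387,  0.0044,  0.0061]), 'joint_torque': array([-8.64000e-02, -5.98486e+01,  2.64751e+01,  6.21590e+00,
        3.23000e-01,  4.10000e-03]), 'tcp_pos': array([ 0.6091, -0.2728,  0.1398]), 'eef_rot': array([  58.4068,   89.9918, -113.5615]), 'contact_force': array([-0.342 ,  0.2712,  0.696 ]), 'moment': array([ 0.0978,  0.2009, -0.004 ]), 'gripper_width': np.float64(0.0237)}
```

Emit:
{"name": "send_rows", "arguments": {"plan": [[[-0.1,0,0],[0,0,0]],[[-0.22,0,0],[0,0,0]],[[-0.36,0,0],[0,0,0]],[[-0.5,0,0],[0,0,0]],[[-0.65,0,0],[0,0,0]]]}}

```text
time_s: 6.9
tcp_pos: [0.6088, -0.2727, 0.2376]
eef_rot: [-21.5, 89.9, 166.5]
contact_force: [0.0, 0.4, -1.0]
gripper_width: 0.0237
```

Emit:
{"name": "send_rows", "arguments": {"plan": [[[-0.15,0,0],[0,0,0]],[[-0.3,0,0],[0,0,0]],[[-0.4,0,0],[0,0,0]],[[-0.48,0,0],[0,0,0]],[[-0.5,0,0],[0,0,0]]]}}

```text
time_s: 7.4
tcp_pos: [0.6092, -0.2729, 0.3139]
eef_rot: [154.0, 90.0, -18.0]
contact_force: [-1.1, -0.0, -0.8]
gripper_width: 0.0237
```

Run:
```python
from h import *
s=r.get_state(); print(s["tcp_pos"].round(4),s["contact_force"].round(2),s["gripper_width"]); M=rot(s).as_matrix(); print(M.round(4))
w=r.capture("wrist"); tip=s["tcp_pos"]+M@[.125,0,0]; print(tip)
A=topview(w,tip,.04,tip[2],480); B=w["color"][:,:,::-1]
o=np.zeros((480,800,3),np.uint8); o[:,:480]=A; o[:240,480:]=cv2.resize(B,(320,240)); cv2.imwrite("pics/tip.png",o)
```

```text
[ 0.6092 -0.2729  0.3139] [-1.05 -0.05 -0.79] 0.023710004651960395
[[ 8.000e-04  1.396e-01 -9.902e-01]
 [-2.000e-04 -9.902e-01 -1.396e-01]
 [-1.000e+00  3.000e-04 -7.000e-04]]
[ 0.60933874 -0.27292643  0.18886904]
```

View pics/tip.png

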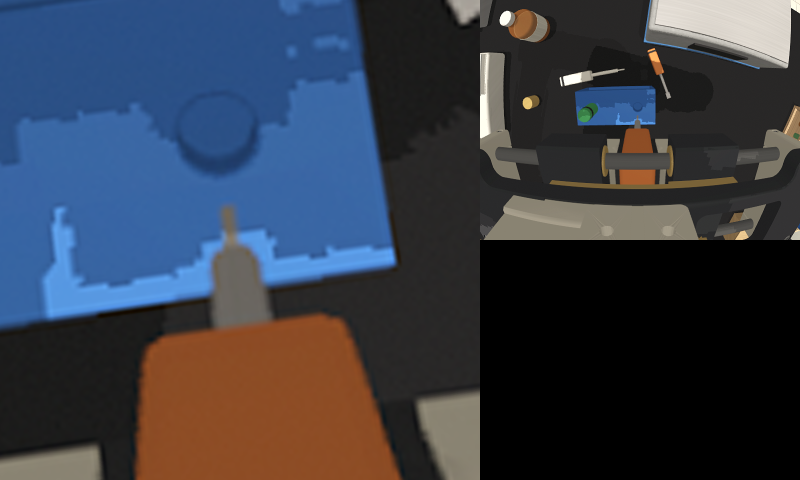

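The blade's thin edge shows at (228,208)–(232,247), so its width lies along tool z, and the wrist view puts the tip about 1 mm off nominal. Now I carry the driver to the lock, turning so that the blade starts about 18° counter-clockwise of the slot.

Emit:
{"name": "send_rows", "arguments": {"plan": [[[0,-0.17,0.009],[0.077,0,0]],[[0,-0.34,0.018],[0.153,0,0]],[[0,-0.51,0.026],[0.23,0,0]],[[0,-0.68,0.035],[0.306,0,0]],[[0,-0.857,0.044],[0.383,0,0]]]}}

```text
time_s: 7.95
tcp_pos: [0.5839, -0.1454, 0.312]
eef_rot: [1.5, 89.9, 172.1]
contact_force: [0.9, 0.2, -0.9]
gripper_width: 0.0239
```

Emit:
{"name": "send_rows", "arguments": {"plan": [[[0,-0.16,0.06],[0.077,0,0]],[[0,-0.32,0.12],[0.153,0,0]],[[0,-0.48,0.18],[0.23,0,0]],[[0,-0.65,0.235],[0.306,0,0]],[[0,-0.807,0.295],[0.383,0,0]]]}}

```text
time_s: 8.45
tcp_pos: [0.5593, -0.0177, 0.3108]
eef_rot: [24.0, 89.8, 177.2]
contact_force: [0.7, -0.3, -1.0]
gripper_width: 0.0242
```

Emit:
{"name": "send_rows", "arguments": {"plan": [[[0,-0.14,0.1],[0.077,0,0]],[[0,-0.27,0.21],[0.153,0,0]],[[0,-0.41,0.31],[0.23,0,0]],[[0,-0.55,0.42],[0.306,0,0]],[[0,-0.683,0.521],[0.383,0,0]]]}}

```text
time_s: 8.95
tcp_pos: [0.5348, 0.1099, 0.3097]
eef_rot: [48.2, 89.7, -175.9]
contact_force: [0.8, -0.2, -1.3]
gripper_width: 0.024
```

Emit:
{"name": "send_rows", "arguments": {"plan": [[[0.03,-0.12,0.16],[0.077,0,0]],[[0.1,-0.24,0.33],[0.153,0,0]],[[0.18,-0.36,0.5],[0.23,0,0]],[[0.26,-0.45,0.63],[0.306,0,0]],[[0.33,-0.499,0.7],[0.383,0,0]]]}}

```text
time_s: 9.45
tcp_pos: [0.5103, 0.2382, 0.2584]
eef_rot: [72.7, 89.6, -168.7]
contact_force: [0.4, 0.5, -1.4]
gripper_width: 0.0236
```

Run:
```python
from h import *
s=r.get_state(); print(s["time_s"],s["tcp_pos"].round(4),s["joints"].round(1)); M=rot(s).as_matrix(); print(M.round(4))
# refine lock from the first wrist shot
w=np.load("lock0.npy",allow_pickle=True).item(); c=(.5111,.2345)
A=topview(w,c,.025,.098,1000); hsv=cv2.cvtColor(A,cv2.COLOR_BGR2HSV); S=20000.
br=((hsv[...,0]>12)&(hsv[...,0]<32)&(hsv[...,1]>100)).astype(np.uint8)
br=cv2.morphologyEx(br,cv2.MORPH_CLOSE,np.ones((140,140))); n,l,st,ce=cv2.connectedComponentsWithStats(br); i=1+st[1:,4].argmax()
cn=max(cv2.findContours((l==i).astype(np.uint8),0,1)[0],key=cv2.contourArea); e=cv2.fitEllipse(cn); print("ellipse",e)
C=np.array([c[0]+(500-e[0][1])/S,c[1]+(500-e[0][0])/S]); print("screw centre",C)
v,u=np.mgrid[:1000,:1000]; dk=(hsv[...,2]<75)&(np.hypot(u-e[0][0],v-e[0][1])<270)
n,l,st,ce=cv2.connectedComponentsWithStats(dk.astype(np.uint8)); i=1+st[1:,4].argmax(); p=np.argwhere(l==i)[:,::-1].astype(np.float32)
vx,vy,x0,y0=cv2.fitLine(p,cv2.DIST_L2,0,1,1).ravel(); print("slot world yaw",np.degrees(np.arctan2(-vx,-vy))%180,"perp off mm",((e[0][0]-x0)*vy-(e[0][1]-y0)*vx)/20)
```

```text
9.45 [0.5103 0.2382 0.2584] [ 44.8   9.8 -12.2  -0.2 -68.4 -16.1]
[[-0.0069 -0.8782 -0.4782]
 [-0.0014 -0.4782  0.8783]
 [-1.      0.0067  0.0021]]
ellipse ((502.2265930175781, 500.3171081542969), (649.5614013671875, 654.8641967773438), 12.027392387390137)
screw centre [0.51108414 0.23438867]
slot world yaw 95.49943 perp off mm -0.2631442
```

Run:
```python
from h import *
print(row((.5112,.2333,.236),down(-151.4)))
```

```text
(array([ 0.1492,  0.0091, -0.032 ]), array([-0.0007,  0.0027, -0.0086]))
```

Emit:
{"name": "send_rows", "arguments": {"plan": [[[0.04,0.009,-0.032],[0,0.003,-0.009]],[[0.08,0.009,-0.032],[0,0.003,-0.009]],[[0.12,0.009,-0.032],[0,0.003,-0.009]],[[0.149,0.009,-0.032],[0,0.003,-0.009]],[[0.149,0.009,-0.032],[0,0.003,-0.009]]]}}

```text
time_s: 9.95
tcp_pos: [0.5111, 0.2326, 0.2356]
eef_rot: [123.8, 90.0, -117.7]
contact_force: [-0.2, -1.0, -1.3]
gripper_width: 0.0239
```

```bash
cat >> h.py <<'E'
def toolview(p,c,half,zw,n=480,s=None):
    """view of plane z=zw about c, image right = tool y, down = tool z"""
    M=rot(s).as_matrix(); a=np.linspace(-half,half,n); U,V=np.meshgrid(a,a)
    P=np.array([c[0],c[1],zw])+U[...,None]*(M[:,1]*[1,1,0])+V[...,None]*(M[:,2]*[1,1,0])-p["pose"][:3,3]; q=P@p["pose"][:3,:3]
    th=np.arctan2(np.hypot(q[...,0],q[...,1]),q[...,2]); rr=np.maximum(np.hypot(q[...,0],q[...,1]),1e-9); K=p["mtx"]
    return cv2.remap(p["color"][:,:,::-1].copy(),(K[0,2]+K[0,0]*th*q[...,0]/rr).astype(np.float32),(K[1,2]+K[0,0]*th*q[...,1]/rr).astype(np.float32),cv2.INTER_CUBIC)
E
python3 - <<'E'
from h import *
s=r.get_state(); print(s["time_s"],s["tcp_pos"].round(4),s["contact_force"].round(2),s["moment"].round(3)); M=rot(s).as_matrix(); print(M.round(4))
w=r.capture("wrist"); np.save("hov.npy",w,allow_pickle=True); tip=s["tcp_pos"]+M@[.1248,0,0]; print(tip)
o=np.zeros((400,800,3),np.uint8); o[:,:400]=toolview(w,tip,.025,.098,400); o[:,400:]=toolview(w,tip,.025,tip[2],400)
cv2.imwrite("pics/hov.png",o)
E
```

```text
9.95 [0.5111 0.2326 0.2356] [-0.19 -1.05 -1.3 ] [ 0.028 -0.005 -0.056]
[[-2.000e-04 -8.785e-01 -4.777e-01]
 [-4.000e-04 -4.777e-01  8.785e-01]
 [-1.000e+00  4.000e-04 -3.000e-04]]
[0.51110497 0.23256312 0.11075636]
```

View pics/hov.png

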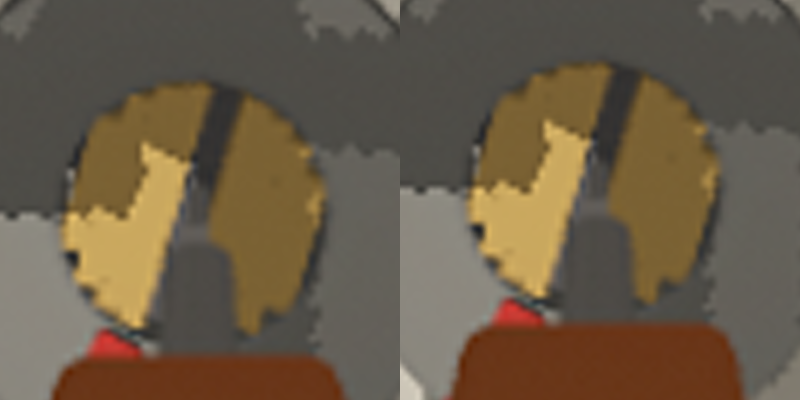

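Run:
```python
from h import *
w=np.load("hov.npy",allow_pickle=True).item(); s=r.get_state(); tip=[.5111,.2326,.1108]
A=toolview(w,tip,.011,.1108,600); A=cv2.convertScaleAbs(A,alpha=2.2,beta=-60); cv2.line(A,(300,0),(300,20),(0,255,0),1); cv2.line(A,(0,300),(20,300),(0,255,0),1)
cv2.imwrite("pics/hov2.png",A)
```

```text
(no output)
```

View pics/hov2.png

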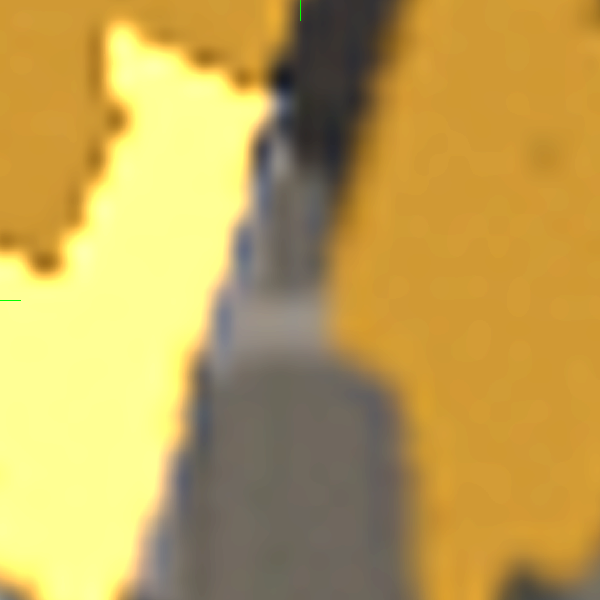

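Run:
```python
from h import *
s=r.get_state(); print(s["tcp_pos"].round(5),row((.5111,.2341,.2245),down(-151.5),s))
```

```text
[0.51132 0.23282 0.23603] (array([ 0.0769, -0.0028,  0.0082]), array([ 0.0009, -0.0004,  0.0003]))
```

Emit:
{"name": "send_rows", "arguments": {"plan": [[[0.02,-0.003,0.008],[0,0,0]],[[0.04,-0.003,0.008],[0,0,0]],[[0.055,-0.003,0.008],[0,0,0]],[[0.068,-0.003,0.008],[0,0,0]],[[0.073,-0.003,0.008],[0,0,0]]]}}

```text
time_s: 10.5
tcp_pos: [0.5111, 0.234, 0.2248]
eef_rot: [169.0, 90.0, -72.4]
contact_force: [0.2, -0.2, -1.7]
gripper_width: 0.0235
```

Emit:
{"name": "send_rows", "arguments": {"plan": [[[0.002,0,0],[0,0,0]],[[0.004,0,0],[0,0,0]],[[0.006,0,0],[0,0,0]],[[0.006,0,0],[0,0,0]],[[0.006,0,0],[0,0,0]]]}}

```text
time_s: 11.0
tcp_pos: [0.5111, 0.2341, 0.224]
eef_rot: [174.7, 90.0, -66.7]
contact_force: [-0.3, 0.6, -0.6]
gripper_width: 0.0239
```

```bash
cat > st.py <<'E'
from h import *
s=r.get_state(); M=rot(s).as_matrix()
print(s["time_s"],"tcp",s["tcp_pos"].round(5),"F",s["contact_force"].round(2),"M",s["moment"].round(3),"yawz",np.degrees(np.arctan2(M[1,2],M[0,2])).round(2),"tilt",M[:2,0].round(4),"j6",s["joints"][5].round(1),"w",round(float(s["gripper_width"]),4))
E
python3 st.py
```

```text
11.0 tcp [0.51107 0.23407 0.22395] F [-0.35  0.64 -0.55] M [ 0.102  0.036 -0.022] yawz 118.55 tilt [ 0.0001 -0.0003] j6 -16.0 w 0.0239
```

Emit:
{"name": "send_rows", "arguments": {"plan": [[[0.0015,0,0],[0,0,0]],[[0.0035,0,0],[0,0,0]],[[0.005,0,0],[0,0,0]],[[0.005,0,0],[0,0,0]],[[0.005,0,0],[0,0,0]]]}}

```text
time_s: 11.5
tcp_pos: [0.5111, 0.234, 0.2232]
eef_rot: [168.7, 90.0, -72.7]
contact_force: [0.5, 0.5, -2.0]
gripper_width: 0.0241
```

Emit:
{"name": "send_rows", "arguments": {"plan": [[[0.001,0,0],[0,0,0]],[[0.002,0,0],[0,0,0]],[[0.0035,0,0],[0,0,0]],[[0.0035,0,0],[0,0,0]],[[0.0035,0,0],[0,0,0]]]}}

```text
time_s: 12.0
tcp_pos: [0.5111, 0.2341, 0.2227]
eef_rot: [-179.0, 90.0, -60.5]
contact_force: [-0.1, -0.4, -1.1]
gripper_width: 0.0236
```

```bash
python3 st.py
```

```text
12.0 tcp [0.51109 0.23407 0.2227 ] F [-0.14 -0.44 -1.11] M [ 0.09   0.006 -0.034] yawz 118.55 tilt [ 0.0002 -0.0003] j6 -16.0 w 0.0236
```

Emit:
{"name": "send_rows", "arguments": {"plan": [[[0.001,0,0],[0,0,0]],[[0.002,0,0],[0,0,0]],[[0.003,0,0],[0,0,0]],[[0.003,0,0],[0,0,0]],[[0.003,0,0],[0,0,0]]]}}

```text
time_s: 12.5
tcp_pos: [0.5111, 0.2341, 0.2223]
eef_rot: [-153.4, 90.0, -34.8]
contact_force: [-0.1, 0.4, 0.0]
gripper_width: 0.0239
```

Emit:
{"name": "send_rows", "arguments": {"plan": [[[0.001,0,0],[0,0,0]],[[0.002,0,0],[0,0,0]],[[0.003,0,0],[0,0,0]],[[0.003,0,0],[0,0,0]],[[0.003,0,0],[0,0,0]]]}}

```text
time_s: 13.0
tcp_pos: [0.5111, 0.2341, 0.2218]
eef_rot: [176.1, 90.0, -65.4]
contact_force: [-0.1, -0.6, 0.3]
gripper_width: 0.0236
```

```bash
python3 st.py
```

```text
13.0 tcp [0.51108 0.23409 0.22182] F [-0.06 -0.56  0.33] M [-0.036  0.154  0.002] yawz 118.55 tilt [ 0.0002 -0.0004] j6 -16.0 w 0.0236
```

Emit:
{"name": "send_rows", "arguments": {"plan": [[[0.001,0,0],[0,0,0]],[[0.002,0,0],[0,0,0]],[[0.003,0,0],[0,0,0]],[[0.003,0,0],[0,0,0]],[[0.003,0,0],[0,0,0]]]}}

```text
time_s: 13.5
tcp_pos: [0.5111, 0.2341, 0.2213]
eef_rot: [-176.9, 90.0, -58.4]
contact_force: [-0.1, 0.1, -1.3]
gripper_width: 0.0237
```

```bash
python3 st.py
```

```text
13.5 tcp [0.51113 0.2341  0.22128] F [-0.12  0.14 -1.31] M [ 0.111 -0.214  0.005] yawz 118.55 tilt [ 0.0002 -0.0003] j6 -16.0 w 0.0237
```

```bash
cat > av.py <<'E'
from h import *
import sys
F=[];
for i in range(int(sys.argv[1]) if len(sys.argv)>1 else 4):
    r.capture("side"); s=r.get_state(); F.append(np.r_[s["contact_force"],s["moment"]*10,s["tcp_pos"][2]*1000])
F=np.array(F); print(s["time_s"],F.mean(0).round(2),"sd",F.std(0).round(2)[2])
E
python3 av.py 5; python3 st.py
```

```text
13.75 [ 2.8000e-01 -2.4000e-01 -1.3000e+00  8.6000e-01 -2.8200e+00 -1.3000e-01
  2.2132e+02] sd 0.22
13.75 tcp [0.5111  0.23408 0.22133] F [ 0.67 -0.23 -1.32] M [ 0.111 -0.316 -0.005] yawz 118.55 tilt [ 0.0002 -0.0003] j6 -16.0 w 0.0238
```

Emit:
{"name": "send_rows", "arguments": {"plan": [[[0.001,0,0],[0,0,0]],[[0.002,0,0],[0,0,0]],[[0.003,0,0],[0,0,0]],[[0.004,0,0],[0,0,0]],[[0.004,0,0],[0,0,0]]]}}

```text
time_s: 14.25
tcp_pos: [0.5112, 0.2341, 0.2209]
eef_rot: [-146.7, 90.0, -28.1]
contact_force: [-0.3, -0.4, 0.4]
gripper_width: 0.0237
```

```bash
python3 av.py 4
```

```text
14.45 [ 7.0000e-02  3.0000e-02  5.0000e-02  3.2000e-01 -1.0900e+00 -1.2000e-01
  2.2084e+02] sd 0.35
```

Emit:
{"name": "send_rows", "arguments": {"plan": [[[0.001,0,0],[0,0,0]],[[0.002,0,0],[0,0,0]],[[0.003,0,0],[0,0,0]],[[0.003,0,0],[0,0,0]],[[0.003,0,0],[0,0,0]]]}}

```text
time_s: 14.95
tcp_pos: [0.5112, 0.2341, 0.2204]
eef_rot: [-160.6, 90.0, -42.0]
contact_force: [0.9, -0.2, -0.4]
gripper_width: 0.0235
```

```bash
python3 av.py 4;python3 st.py
```

```text
15.15 [-1.500e-01  0.000e+00  9.300e-01  1.600e-01 -9.200e-01 -1.000e-01
  2.204e+02] sd 0.61
15.15 tcp [0.51118 0.23414 0.2204 ] F [-0.14 -0.26  1.88] M [ 0.018 -0.09  -0.015] yawz 118.55 tilt [ 0.0004 -0.0002] j6 -16.0 w 0.0236
```

Emit:
{"name": "send_rows", "arguments": {"plan": [[[0.001,0,0],[0,0,0]],[[0.002,0,0],[0,0,0]],[[0.003,0,0],[0,0,0]],[[0.004,0,0],[0,0,0]],[[0.005,0,0],[0,0,0]]]}}

```text
time_s: 15.65
tcp_pos: [0.5112, 0.2341, 0.2196]
eef_rot: [-140.9, 90.0, -22.4]
contact_force: [-0.6, -0.8, 1.9]
gripper_width: 0.0237
```

```bash
python3 av.py 4;python3 st.py
```

```text
15.85 [ 1.1000e-01  1.1000e-01  1.6100e+00  6.4000e-01  2.6000e-01 -1.2000e-01
  2.1965e+02] sd 0.48
15.85 tcp [0.5112  0.23414 0.21968] F [ 0.28 -0.58  1.41] M [ 0.073  0.037 -0.015] yawz 118.55 tilt [ 0.0004 -0.0002] j6 -16.0 w 0.0236
```

Emit:
{"name": "send_rows", "arguments": {"plan": [[[0.001,0,0],[0,0,0]],[[0.002,0,0],[0,0,0]],[[0.0035,0,0],[0,0,0]],[[0.0035,0,0],[0.02,0,0]],[[0.0035,0,0],[0.04,0,0]]]}}

```text
time_s: 16.35
tcp_pos: [0.5112, 0.2341, 0.2191]
eef_rot: [-141.1, 90.0, -24.4]
contact_force: [-0.1, -0.4, 0.3]
gripper_width: 0.0238
```

```bash
python3 av.py 4;python3 st.py
```

```text
16.55 [ 5.0000e-02  1.7000e-01  9.8000e-01  8.1000e-01 -5.6000e-01 -2.5000e-01
  2.1909e+02] sd 0.27
16.55 tcp [0.51118 0.23414 0.21912] F [0.06 0.56 0.83] M [ 0.059 -0.09  -0.026] yawz 116.75 tilt [ 0.0004 -0.0002] j6 -17.8 w 0.0239
```

Emit:
{"name": "send_rows", "arguments": {"plan": [[[0,0,0],[0.02,0,0]],[[0,0,0],[0.04,0,0]],[[0,0,0],[0.06,0,0]],[[0,0,0],[0.08,0,0]],[[0,0,0],[0.1,0,0]]]}}

```text
time_s: 17.05
tcp_pos: [0.5111, 0.2341, 0.2189]
eef_rot: [177.5, 90.0, -70.3]
contact_force: [0.2, -0.6, -0.8]
gripper_width: 0.0237
```

```bash
python3 av.py 4;python3 st.py
```

```text
17.25 [ 1.7000e-01 -2.3000e-01 -6.4000e-01  5.2000e-01 -2.1700e+00 -2.0000e-02
  2.1896e+02] sd 0.41
17.25 tcp [0.5111  0.23409 0.21899] F [ 0.82 -0.43 -0.3 ] M [ 0.071 -0.182  0.041] yawz 112.25 tilt [ 0.0001 -0.0003] j6 -22.3 w 0.0239
```

Emit:
{"name": "send_rows", "arguments": {"plan": [[[0,0,0],[0.02,0,0]],[[0,0,0],[0.04,0,0]],[[0,0,0],[0.06,0,0]],[[0,0,0],[0.06,0,0]],[[0,0,0],[0.06,0,0]]]}}

```text
time_s: 17.75
tcp_pos: [0.511, 0.234, 0.2189]
eef_rot: [161.0, 90.0, -89.4]
contact_force: [0.9, -0.2, -1.0]
gripper_width: 0.0239
```

```bash
python3 av.py 4;python3 st.py
```

```text
17.95 [ 4.0000e-02  1.7000e-01 -9.9000e-01  7.1000e-01 -3.0000e-01 -2.8000e-01
  2.1894e+02] sd 0.64
17.95 tcp [0.51105 0.23405 0.21894] F [ 0.53  0.42 -0.97] M [ 0.078 -0.023 -0.046] yawz 109.56 tilt [ 0.     -0.0004] j6 -25.0 w 0.0235
```

Emit:
{"name": "send_rows", "arguments": {"plan": [[[0.001,0,0],[0,0,0]],[[0.002,0,0],[0,0,0]],[[0.003,0,0],[0,0,0]],[[0.004,0,0],[0,0,0]],[[0.005,0,0],[0,0,0]]]}}

```text
time_s: 18.45
tcp_pos: [0.5111, 0.2341, 0.2182]
eef_rot: [173.4, 90.0, -77.0]
contact_force: [-0.9, 0.3, -0.9]
gripper_width: 0.0239
```

```bash
python3 av.py 4;python3 st.py
```

```text
18.65 [ 3.7000e-01 -2.4000e-01 -9.0000e-01  7.3000e-01 -3.1000e-01 -8.0000e-02
  2.1819e+02] sd 0.57
18.65 tcp [0.51108 0.23409 0.21822] F [-0.7  -0.16 -0.9 ] M [ 0.05  -0.013 -0.041] yawz 109.56 tilt [ 0.0001 -0.0003] j6 -25.0 w 0.0239
```

Engaged: the push fell back to the driver's own weight and stays there while sinking another 0.75 mm. A bit deeper, then turn clockwise.

Emit:
{"name": "send_rows", "arguments": {"plan": [[[0.0015,0,0],[0,0,0]],[[0.003,0,0],[0,0,0]],[[0.0045,0,0],[0,0,0]],[[0.006,0,0],[0,0,0]],[[0.007,0,0],[0,0,0]]]}}

```text
time_s: 19.15
tcp_pos: [0.511, 0.234, 0.2171]
eef_rot: [164.0, 90.0, -86.5]
contact_force: [-0.5, -0.0, -0.4]
gripper_width: 0.0238
```

```bash
python3 av.py 3;python3 st.py
```

```text
19.3 [ 2.6000e-01 -1.0000e-02 -1.2800e+00  1.0300e+00 -3.0000e-01  1.1000e-01
  2.1711e+02] sd 0.43
19.3 tcp [0.51106 0.23405 0.21713] F [ 0.27 -0.14 -0.89] M [ 0.079 -0.049  0.017] yawz 109.56 tilt [ 0.     -0.0004] j6 -25.0 w 0.024
```

Emit:
{"name": "send_rows", "arguments": {"plan": [[[0,0,0],[0.044,0,0]],[[0,0,0],[0.089,0,0]],[[0,0,0],[0.133,0,0]],[[0,0,0],[0.178,0,0]],[[0,0,0],[0.222,0,0]]]}}

```text
time_s: 19.8
tcp_pos: [0.5111, 0.2341, 0.2171]
eef_rot: [174.6, 90.0, -85.9]
contact_force: [0.0, -0.2, -1.8]
gripper_width: 0.0237
```

Emit:
{"name": "send_rows", "arguments": {"plan": [[[0,0,0],[0.044,0,0]],[[0,0,0],[0.089,0,0]],[[0,0,0],[0.133,0,0]],[[0,0,0],[0.178,0,0]],[[0,0,0],[0.222,0,0]]]}}

```text
time_s: 20.3
tcp_pos: [0.5112, 0.2341, 0.2172]
eef_rot: [-126.2, 90.0, -36.7]
contact_force: [0.6, -1.1, -2.1]
gripper_width: 0.0236
```

```bash
python3 av.py 4;python3 st.py
```

```text
20.5 [ 1.0100e+00 -6.4000e-01 -1.8800e+00 -5.0000e-01 -4.6100e+00  1.4000e-01
  2.1721e+02] sd 0.29
20.5 tcp [0.5112  0.23406 0.21719] F [ 1.32 -0.84 -2.02] M [-0.043 -0.512  0.039] yawz 89.56 tilt [ 0.0003 -0.0004] j6 -45.0 w 0.024
```

Emit:
{"name": "send_rows", "arguments": {"plan": [[[0,0,0],[0.044,0,0]],[[0,0,0],[0.089,0,0]],[[0,0,0],[0.133,0,0]],[[0,0,0],[0.178,0,0]],[[0,0,0],[0.222,0,0]]]}}

```text
time_s: 21.0
tcp_pos: [0.5113, 0.2341, 0.2172]
eef_rot: [-114.4, 90.0, -34.8]
contact_force: [1.1, -0.0, -1.8]
gripper_width: 0.0239
```

Emit:
{"name": "send_rows", "arguments": {"plan": [[[0,0,0],[0.044,0,0]],[[0,0,0],[0.089,0,0]],[[0,0,0],[0.133,0,0]],[[0,0,0],[0.178,0,0]],[[0,0,0],[0.222,0,0]]]}}

```text
time_s: 21.5
tcp_pos: [0.5115, 0.234, 0.2172]
eef_rot: [-100.4, 90.0, -30.8]
contact_force: [1.4, -0.9, -2.1]
gripper_width: 0.0239
```

Emit:
{"name": "send_rows", "arguments": {"plan": [[[0,0,0],[0.044,0,0]],[[0,0,0],[0.089,0,0]],[[0,0,0],[0.133,0,0]],[[0,0,0],[0.178,0,0]],[[0,0,0],[0.222,0,0]]]}}

```text
time_s: 22.0
tcp_pos: [0.5116, 0.234, 0.2172]
eef_rot: [-86.7, 89.9, -27.2]
contact_force: [0.6, -0.6, -1.8]
gripper_width: 0.0236
```

```bash
python3 av.py 3;python3 st.py
python3 - <<'E'
from h import *
w=r.capture("wrist"); np.save("t1.npy",w,allow_pickle=True)
cv2.imwrite("pics/t1.png",topview(w,(.511,.234),.05,.0985,560))
E
```

```text
22.15 [ 1.2400e+00 -8.5000e-01 -1.6800e+00 -1.3400e+00 -6.5200e+00  2.0000e-01
  2.1723e+02] sd 0.72
22.15 tcp [0.51156 0.23402 0.21724] F [ 0.2  -0.41 -0.76] M [-0.083 -0.705  0.05 ] yawz 59.62 tilt [ 0.0009 -0.0005] j6 -75.0 w 0.0239
```

View pics/t1.png

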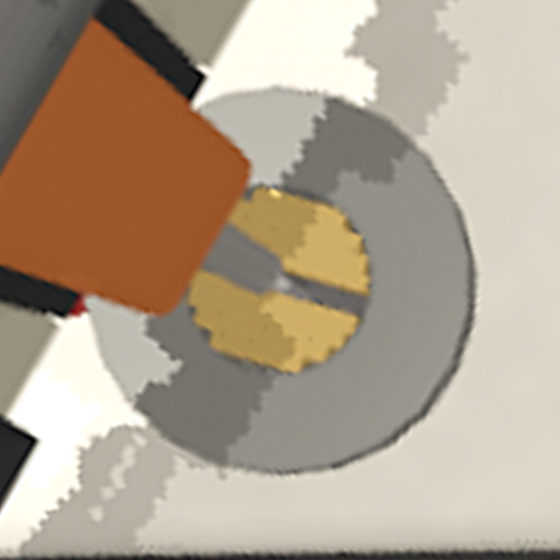

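The slot's right end sits at (365,305) and the centre at (280,280), so the screw follows the blade: slot yaw ≈74° with the blade at 59.6°. The ring has not moved yet. Continue.

Emit:
{"name": "send_rows", "arguments": {"plan": [[[0,0,0],[0.044,0,0]],[[0,0,0],[0.089,0,0]],[[0,0,0],[0.133,0,0]],[[0,0,0],[0.178,0,0]],[[0,0,0],[0.222,0,0]]]}}

```text
time_s: 22.7
tcp_pos: [0.5116, 0.2339, 0.2172]
eef_rot: [-81.5, 89.9, -31.9]
contact_force: [1.6, -0.9, -2.7]
gripper_width: 0.0233
```

Emit:
{"name": "send_rows", "arguments": {"plan": [[[0,0,0],[0.044,0,0]],[[0,0,0],[0.089,0,0]],[[0,0,0],[0.133,0,0]],[[0,0,0],[0.178,0,0]],[[0,0,0],[0.222,0,0]]]}}

```text
time_s: 23.2
tcp_pos: [0.5117, 0.2339, 0.2172]
eef_rot: [-71.7, 89.9, -32.1]
contact_force: [1.4, -0.3, -2.2]
gripper_width: 0.0235
```

Emit:
{"name": "send_rows", "arguments": {"plan": [[[0,0,0],[0.044,0,0]],[[0,0,0],[0.089,0,0]],[[0,0,0],[0.133,0,0]],[[0,0,0],[0.178,0,0]],[[0,0,0],[0.222,0,0]]]}}

```text
time_s: 23.7
tcp_pos: [0.5118, 0.2338, 0.2172]
eef_rot: [-65.3, 89.9, -35.7]
contact_force: [1.9, -1.4, -2.7]
gripper_width: 0.0238
```

```bash
python3 av.py 3;python3 st.py
```

```text
23.85 [ 9.3000e-01 -1.6000e-01 -2.0300e+00 -3.2900e+00 -8.2600e+00  1.0700e+00
  2.1724e+02] sd 0.75
23.85 tcp [0.51179 0.2338  0.21724] F [ 0.79 -0.   -3.07] M [-0.35  -0.843  0.108] yawz 29.74 tilt [ 0.0013 -0.0009] j6 -104.9 w 0.0235
```

Emit:
{"name": "send_rows", "arguments": {"plan": [[[0,0,0],[0.044,0,0]],[[0,0,0],[0.089,0,0]],[[0,0,0],[0.133,0,0]],[[0,0,0],[0.178,0,0]],[[0,0,0],[0.222,0,0]]]}}

```text
time_s: 24.35
tcp_pos: [0.5119, 0.2337, 0.2172]
eef_rot: [-60.0, 89.9, -40.2]
contact_force: [1.2, -0.3, -2.6]
gripper_width: 0.024
```

Emit:
{"name": "send_rows", "arguments": {"plan": [[[0,0,0],[0.04,0,0]],[[0,0,0],[0.08,0,0]],[[0,0,0],[0.12,0,0]],[[0,0,0],[0.16,0,0]],[[0,0,0],[0.2,0,0]]]}}

```text
time_s: 24.85
tcp_pos: [0.5119, 0.2336, 0.2172]
eef_rot: [-52.4, 89.9, -41.6]
contact_force: [1.4, -0.9, -2.0]
gripper_width: 0.024
```

```bash
python3 st.py
python3 - <<'E'
from h import *
w=r.capture("wrist"); np.save("t2.npy",w,allow_pickle=True)
cv2.imwrite("pics/t2.png",topview(w,(.511,.234),.05,.0985,560))
E
```

```text
24.85 tcp [0.5119  0.23363 0.21725] F [ 1.4  -0.89 -1.96] M [-0.432 -0.779  0.068] yawz 10.8 tilt [ 0.0014 -0.0013] j6 -123.8 w 0.024
```

View pics/t2.png

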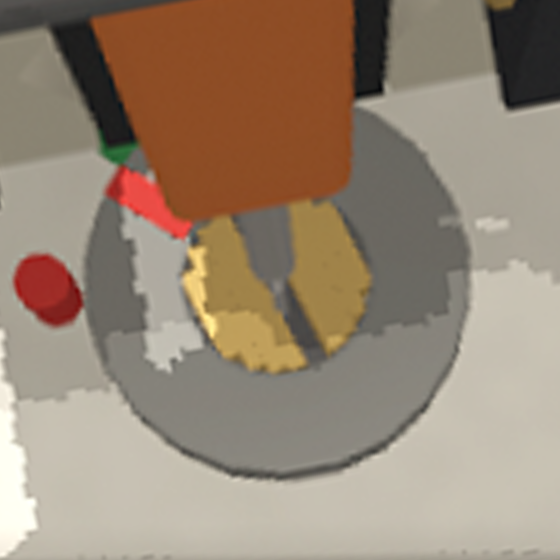

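Pointer at (190,225)–(112,180) about ring centre (277,284): the lock is at ≈0.57 rad, so about 13° is left. Turn 10° and measure.

Emit:
{"name": "send_rows", "arguments": {"plan": [[[0,0,0],[0.044,0,0]],[[0,0,0],[0.089,0,0]],[[0,0,0],[0.133,0,0]],[[0,0,0],[0.178,0,0]],[[0,0,0],[0.222,0,0]]]}}

```text
time_s: 25.4
tcp_pos: [0.5119, 0.2335, 0.2172]
eef_rot: [-50.2, 89.9, -49.5]
contact_force: [1.1, -0.8, -1.9]
gripper_width: 0.0236
```

```bash
cat > ptr.py <<'E'
from h import *
import sys
def meas(w,tag=""):
    A=topview(w,(.511,.234),.05,.0985,1120); hsv=cv2.cvtColor(A,cv2.COLOR_BGR2HSV); v,u=np.mgrid[:1120,:1120]
    # ring centre: fixed
    C=np.array([554.,568.]); d=np.hypot(u-C[0],v-C[1])
    m=((hsv[...,0]<8)|(hsv[...,0]>172))&(hsv[...,1]>140)&(hsv[...,2]>120)&(d>170)&(d<385)
    n,l,st,ce=cv2.connectedComponentsWithStats(m.astype(np.uint8)); i=1+st[1:,4].argmax(); p=np.argwhere(l==i)[:,::-1].astype(np.float32)
    vx,vy,x0,y0=cv2.fitLine(p,cv2.DIST_L2,0,1,1).ravel(); c=p.mean(0)
    print(tag,"area",len(p),"centroid ang",np.arctan2(C[1]-c[1],C[0]-c[0]).round(3),"axis ang",np.arctan(vy/vx).round(3),"r",np.percentile(np.hypot(*(p-C).T),[2,98]).round(0))
    return A
if __name__=="__main__":
    for f in("lock0","t2"): meas(np.load(f+".npy",allow_pickle=True).item(),f)
    w=r.capture("wrist"); np.save(sys.argv[1]+".npy",w,allow_pickle=True); A=meas(w,"now"); cv2.imwrite("pics/"+sys.argv[1]+".png",cv2.resize(A,(560,560),interpolation=cv2.INTER_AREA))
E
python3 ptr.py t3; python3 st.py
```

```text
lock0 area 11898 centroid ang 0.038 axis ang 0.046 r [207. 381.]
t2 area 9676 centroid ang 0.564 axis ang 0.66 r [212. 382.]
now area 9609 centroid ang 0.735 axis ang 0.844 r [216. 382.]
25.45 tcp [0.51188 0.23351 0.21723] F [ 1.45 -1.16 -1.56] M [-0.423 -0.836  0.018] yawz 0.62 tilt [ 0.0014 -0.0015] j6 -134.0 w 0.0238
```

```bash
cat > ring.py <<'E'
from h import *
from scipy.optimize import least_squares
def ringfit(w):
    K=w["mtx"]; v,u=np.mgrid[:480,:640]; d=np.stack([u-K[0,2],v-K[1,2]],-1)/K[0,0]; th=np.linalg.norm(d,axis=-1)
    ray=np.concatenate([d/np.maximum(th,1e-9)[...,None]*np.tan(th)[...,None],np.ones(th.shape+(1,))],-1)
    W=(ray*w["range_z"][...,None])@w["pose"][:3,:3].T+w["pose"][:3,3]
    near=(np.hypot(W[...,0]-.511,W[...,1]-.234)<.055)&(w["range_z"]>0)
    hz=W[...,2]; ring=near&(hz>.0925)&(hz<.105); low=near&(hz<.0915)&(hz>.075)
    # boundary: ring pixels with a housing-level neighbour, at radius 30..40mm
    b=ring&(cv2.dilate(low.astype(np.uint8),np.ones((3,3)))>0); P=fish(w,np.argwhere(b)[:,::-1],.099)[:,:2]
    P=P[np.abs(np.hypot(P[:,0]-.511,P[:,1]-.234)-.035)<.005]
    f=least_squares(lambda x:np.hypot(P[:,0]-x[0],P[:,1]-x[1])-x[2],[.511,.234,.035],loss="soft_l1",f_scale=.0005)
    print("housing z",np.median(hz[low]).round(4),"ring z",np.median(hz[ring]).round(4),"n",len(P),"centre",f.x.round(4),"res",np.std(f.fun).round(5)); return f.x
def pointer(w,C):
    m=np.zeros((480,640),bool); hsv=cv2.cvtColor(w["color"],cv2.COLOR_RGB2HSV)
    m=((hsv[...,0]<8)|(hsv[...,0]>172))&(hsv[...,1]>140)&(hsv[...,2]>120)
    P=fish(w,np.argwhere(m)[:,::-1],.099)[:,:2]-C[:2]; rr=np.hypot(*P.T); P=P[(rr>.018)&(rr<.0345)]
    a=np.arctan2(P[:,0],P[:,1]); rr=np.hypot(*P.T); md=np.median(a); k=abs(a-md)<.3
    for lo,hi in((.018,.026),(.026,.030),(.030,.0345)):
        q=k&(rr>=lo)&(rr<hi); print("  r",lo,hi,"n",q.sum(),"mid",((a[q].min()+a[q].max())/2).round(3),"mean",a[q].mean().round(3),"span mm",((a[q].max()-a[q].min())*rr[q].mean()*1000).round(1))
if __name__=="__main__":
    import sys
    for f in sys.argv[1:]:
        w=np.load(f+".npy",allow_pickle=True).item(); print(f); pointer(w,ringfit(w))
E
python3 ring.py lock0 t2 t3
```

```text
lock0
housing z 0.0854 ring z 0.0992 n 354 centre [0.5117 0.2343 0.0343] res 0.0011
  r 0.018 0.026 n 65 mid -0.021 mean -0.022 span mm 6.1
  r 0.026 0.03 n 33 mid -0.011 mean -0.012 span mm 5.5
  r 0.03 0.0345 n 38 mid -0.006 mean -0.004 span mm 6.0
t2
housing z 0.0853 ring z 0.0992 n 322 centre [0.5105 0.2345 0.0343] res 0.001
  r 0.018 0.026 n 46 mid 0.541 mean 0.527 span mm 4.6
  r 0.026 0.03 n 46 mid 0.572 mean 0.571 span mm 6.1
  r 0.03 0.0345 n 45 mid 0.563 mean 0.562 span mm 6.1
t3
housing z 0.0853 ring z 0.0992 n 321 centre [0.5105 0.2347 0.0343] res 0.0011
  r 0.018 0.026 n 48 mid 0.718 mean 0.698 span mm 4.7
  r 0.026 0.03 n 47 mid 0.749 mean 0.746 span mm 6.2
  r 0.03 0.0345 n 46 mid 0.739 mean 0.737 span mm 6.1
```

View pics/t3.png

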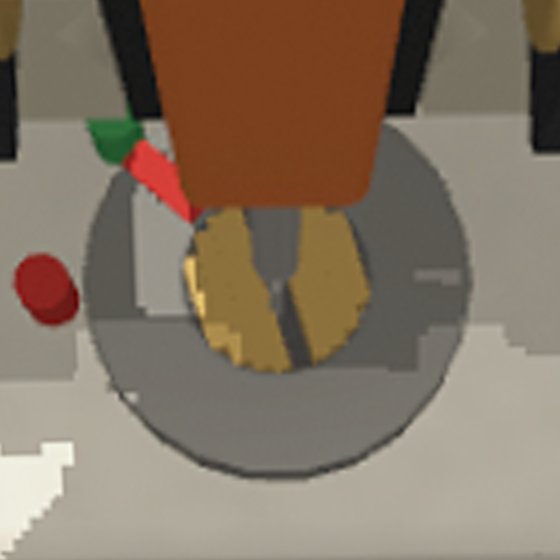

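The pointer (outer part) measures 0.743 rad here against −0.009 at the untouched start, so the lock is at ≈0.75, with the pointer's end just short of the green stud at (115,140). That leaves 0.05 rad.

Emit:
{"name": "send_rows", "arguments": {"plan": [[[0,0,0],[0.02,0,0]],[[0,0,0],[0.04,0,0]],[[0,0,0],[0.062,0,0]],[[0,0,0],[0.062,0,0]],[[0,0,0],[0.062,0,0]]]}}

```text
time_s: 25.95
tcp_pos: [0.5119, 0.2335, 0.2172]
eef_rot: [-47.4, 89.9, -49.6]
contact_force: [1.6, -1.2, -2.9]
gripper_width: 0.0237
```

```bash
python3 ptr.py t4 | tail -1; python3 ring.py t4; python3 st.py
```

```text
now area 9726 centroid ang 0.787 axis ang 0.914 r [216. 382.]
t4
housing z 0.0853 ring z 0.0992 n 321 centre [0.5105 0.2347 0.0343] res 0.00108
  r 0.018 0.026 n 49 mid 0.765 mean 0.746 span mm 4.7
  r 0.026 0.03 n 48 mid 0.806 mean 0.802 span mm 6.6
  r 0.03 0.0345 n 48 mid 0.797 mean 0.794 span mm 6.6
26.0 tcp [0.51189 0.23348 0.21723] F [ 1.62 -0.56 -2.87] M [-0.48  -0.813  0.083] yawz -2.15 tilt [ 0.0014 -0.0016] j6 -136.7 w 0.0237
```

Emit:
{"name": "send_rows", "arguments": {"plan": [[[0,0,0],[-0.05,0,0]],[[0,0,0],[-0.1,0,0]],[[0,0,0],[-0.15,0,0]],[[0,0,0],[-0.2,0,0]],[[0,0,0],[-0.2,0,0]]]}}

```text
time_s: 26.5
tcp_pos: [0.5117, 0.2336, 0.2172]
eef_rot: [-56.9, 89.9, -50.0]
contact_force: [-0.3, -0.2, -0.5]
gripper_width: 0.0236
```

Emit:
{"name": "send_rows", "arguments": {"plan": [[[-0.01,0,0],[0,0,0]],[[-0.025,0,0],[0,0,0]],[[-0.045,0,0],[0,0,0]],[[-0.065,0,0],[0,0,0]],[[-0.09,0,0],[0,0,0]]]}}

```text
time_s: 27.0
tcp_pos: [0.5117, 0.2337, 0.231]
eef_rot: [-54.2, 89.9, -47.4]
contact_force: [0.4, -0.3, -0.5]
gripper_width: 0.024
```

Emit:
{"name": "send_rows", "arguments": {"plan": [[[-0.06,0,0],[0,0,0]],[[-0.14,0,0],[0,0,0]],[[-0.24,0,0],[0,0,0]],[[-0.32,0,0],[0,0,0]],[[-0.35,0,0],[0,0,0]]]}}

```text
time_s: 27.5
tcp_pos: [0.5122, 0.2341, 0.2857]
eef_rot: [2.2, 89.8, 9.1]
contact_force: [0.0, 0.4, -1.6]
gripper_width: 0.0238
```

```bash
python3 ptr.py t5 | tail -1; python3 ring.py t5; python3 st.py
python3 - <<'E'
from h import *
s=r.get_state(); print(rot(s).as_matrix().round(4)); w=r.capture("side"); save(w,"side5.png",(250,140,390,380),2.5)
E
```

```text
now area 11305 centroid ang 0.801 axis ang 0.759 r [214. 382.]
t5
housing z 0.0853 ring z 0.0992 n 309 centre [0.5106 0.2346 0.0342] res 0.00116
  r 0.018 0.026 n 54 mid 0.811 mean 0.797 span mm 6.0
  r 0.026 0.03 n 27 mid 0.798 mean 0.792 span mm 5.6
  r 0.03 0.0345 n 30 mid 0.787 mean 0.792 span mm 5.9
27.55 tcp [0.51216 0.23414 0.2856 ] F [ 0.63  0.53 -0.35] M [ 0.109 -0.257  0.044] yawz 6.89 tilt [0.0033 0.0005] j6 -127.7 w 0.0239
[[ 3.300e-03 -1.199e-01  9.928e-01]
 [ 5.000e-04  9.928e-01  1.199e-01]
 [-1.000e+00  1.000e-04  3.300e-03]]
```

Pointer after withdrawal: 0.79–0.80 rad, and it stayed. Carry the driver back (the hand is turned 180° against the pick, which a square handle in a round hole allows).

Emit:
{"name": "send_rows", "arguments": {"plan": [[[-0.06,-0.15,0.012],[0,0,0]],[[-0.12,-0.32,0.024],[0,0,0]],[[-0.17,-0.5,0.036],[0,0,0]],[[-0.2,-0.68,0.048],[0,0,0]],[[-0.2,-0.858,0.059],[0,0,0]]]}}

```text
time_s: 28.1
tcp_pos: [0.5361, 0.1063, 0.3147]
eef_rot: [-3.3, 89.9, 3.6]
contact_force: [0.6, -0.6, -0.5]
gripper_width: 0.0238
```

Emit:
{"name": "send_rows", "arguments": {"plan": [[[0,-0.17,0.012],[0,0,0]],[[0,-0.34,0.024],[0,0,0]],[[0,-0.51,0.036],[0,0,0]],[[0,-0.68,0.048],[0,0,0]],[[0,-0.858,0.059],[0,0,0]]]}}

```text
time_s: 28.6
tcp_pos: [0.5601, -0.0214, 0.3139]
eef_rot: [-2.5, 89.9, 4.4]
contact_force: [-0.2, 1.1, -1.4]
gripper_width: 0.0238
```

Emit:
{"name": "send_rows", "arguments": {"plan": [[[0,-0.17,0.012],[0,0,0]],[[0,-0.34,0.024],[0,0,0]],[[0,-0.51,0.036],[0,0,0]],[[0,-0.68,0.048],[0,0,0]],[[0,-0.858,0.059],[0,0,0]]]}}

```text
time_s: 29.1
tcp_pos: [0.5841, -0.149, 0.313]
eef_rot: [109.8, 90.0, 116.7]
contact_force: [0.3, -0.4, -2.3]
gripper_width: 0.0241
```

Emit:
{"name": "send_rows", "arguments": {"plan": [[[0,-0.17,0.012],[0,0,0]],[[0,-0.34,0.024],[0,0,0]],[[0,-0.51,0.036],[0,0,0]],[[0,-0.68,0.048],[0,0,0]],[[0,-0.84,0.059],[0,0,0]]]}}

```text
time_s: 29.6
tcp_pos: [0.6079, -0.2741, 0.3118]
eef_rot: [145.9, 89.9, 152.8]
contact_force: [0.1, 0.0, -0.7]
gripper_width: 0.0238
```

```bash
python3 st.py
python3 - <<'E'
from h import *
print(row((.6091,-.2731,.30),down(98.1)))
E
```

```text
29.6 tcp [ 0.6079  -0.27408  0.31185] F [ 0.09  0.   -0.7 ] M [ 0.083 -0.213  0.002] yawz 6.89 tilt [-0.0016  0.0008] j6 -75.5 w 0.0238
(array([0.079 , 0.0054, 0.0089]), array([-0.027 , -0.0019, -0.0013]))
```

Emit:
{"name": "send_rows", "arguments": {"plan": [[[0.04,0.005,0.009],[-0.027,-0.002,-0.001]],[[0.12,0.005,0.009],[-0.027,-0.002,-0.001]],[[0.24,0.005,0.009],[-0.027,-0.002,-0.001]],[[0.36,0.005,0.009],[-0.027,-0.002,-0.001]],[[0.45,0.005,0.009],[-0.027,-0.002,-0.001]]]}}

```text
time_s: 30.1
tcp_pos: [0.6082, -0.2719, 0.242]
eef_rot: [142.0, 89.9, 150.2]
contact_force: [-0.2, 0.0, -1.6]
gripper_width: 0.0242
```

```bash
python3 st.py
python3 - <<'E'
from h import *
s=r.get_state(); print(row((.6091,-.2731,.20),down(98.1),s)); M=rot(s).as_matrix()
w=r.capture("wrist"); tip=s["tcp_pos"]+M@[.1248,0,0]; cv2.imwrite("pics/ins.png",toolview(w,tip,.04,.095,560))
E
```

```text
30.1 tcp [ 0.6082  -0.27185  0.24203] F [-0.22  0.   -1.62] M [ 0.08  -0.167 -0.035] yawz 8.13 tilt [-0.0021  0.0012] j6 -74.5 w 0.0242
(array([ 0.2802, -0.0095,  0.0053]), array([ 0.0007, -0.0025, -0.0019]))
```

View pics/ins.png

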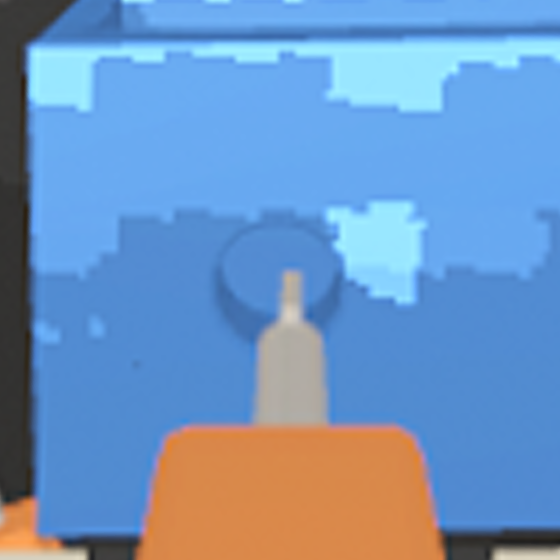

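The hole in the stand is centred at (280,285) and the blade shows at x≈291, i.e. 1.4 mm to one side, just what the computed row corrects. Lower it in.

Emit:
{"name": "send_rows", "arguments": {"plan": [[[0.02,-0.0095,0.005],[0,-0.003,-0.002]],[[0.06,-0.0095,0.005],[0,-0.003,-0.002]],[[0.12,-0.0095,0.005],[0,-0.003,-0.002]],[[0.2,-0.0095,0.005],[0,-0.003,-0.002]],[[0.28,-0.0095,0.005],[0,-0.003,-0.002]]]}}

```text
time_s: 30.65
tcp_pos: [0.6082, -0.2728, 0.197]
eef_rot: [140.5, 89.9, 148.6]
contact_force: [0.1, -0.4, -2.1]
gripper_width: 0.0241
```

Emit:
{"name": "send_rows", "arguments": {"plan": [[[0.08,0,0],[0,0,0]],[[0.16,0,0],[0,0,0]],[[0.24,0,0],[0,0,0]],[[0.32,0,0],[0,0,0]],[[0.36,0,0],[0,0,0]]]}}

```text
time_s: 31.15
tcp_pos: [0.6076, -0.2726, 0.1412]
eef_rot: [147.9, 89.8, 156.0]
contact_force: [-0.1, -0.2, -1.1]
gripper_width: 0.0237
```

```bash
python3 av.py 3; python3 st.py; python3 -c "
from h import *
print(row((.6091,-.2731,.1405),down(98.1)))"
```

```text
31.3 [ 2.900e-01  1.600e-01 -1.050e+00  4.000e-01 -1.650e+00 -1.100e-01
  1.417e+02] sd 0.66
31.3 tcp [ 0.60804 -0.27278  0.14264] F [ 0.34 -0.04 -0.85] M [ 0.029 -0.214 -0.021] yawz 8.11 tilt [-0.0026  0.0011] j6 -74.4 w 0.0235
(array([ 0.0143, -0.0031,  0.0067]), array([ 0.0003, -0.0031, -0.0018]))
```

Emit:
{"name": "send_rows", "arguments": {"plan": [[[0.004,-0.002,0.004],[0,-0.003,-0.002]],[[0.008,-0.002,0.004],[0,-0.003,-0.002]],[[0.012,-0.002,0.004],[0,-0.003,-0.002]],[[0.016,-0.002,0.004],[0,-0.003,-0.002]],[[0.016,-0.002,0.004],[0,-0.003,-0.002]]]}}

```text
time_s: 31.8
tcp_pos: [0.6087, -0.273, 0.1403]
eef_rot: [-62.2, 90.0, -54.1]
contact_force: [-1.1, -0.1, -1.3]
gripper_width: 0.024
```

```bash
python3 av.py 3; python3 st.py
```

```text
31.95 [-4.9000e-01 -1.2000e-01 -1.0500e+00  3.8000e-01 -1.6200e+00 -1.0000e-02
  1.4029e+02] sd 0.56
31.95 tcp [ 0.60869 -0.27297  0.14029] F [-0.66 -0.27 -0.53] M [ 0.046 -0.124  0.037] yawz 8.11 tilt [ 0.     -0.0001] j6 -74.5 w 0.024
```

Not touching yet; lower in small steps.

Emit:
{"name": "send_rows", "arguments": {"plan": [[[0.001,0,0],[0,0,0]],[[0.003,0,0],[0,0,0]],[[0.005,0,0],[0,0,0]],[[0.006,0,0],[0,0,0]],[[0.006,0,0],[0,0,0]]]}}

```text
time_s: 32.45
tcp_pos: [0.6087, -0.273, 0.1398]
eef_rot: [-48.0, 90.0, -39.9]
contact_force: [-1.3, 1.6, 2.8]
gripper_width: 0.0242
```

```bash
python3 av.py 3; python3 st.py
```

```text
32.6 [-1.670e+00  1.410e+00  4.570e+00  6.130e+00  5.450e+00  1.000e-02
  1.398e+02] sd 0.49
32.6 tcp [ 0.60873 -0.273    0.13979] F [-1.94  1.09  4.67] M [0.64 0.63 0.03] yawz 8.12 tilt [ 0.0003 -0.0003] j6 -74.5 w 0.0239
```

Seated (force rises at exactly the picking height). Release and withdraw.

Emit:
{"name": "send_rows", "arguments": {"plan": [[[0,0,0],[0,0,0]],[[0,0,0],[0,0,0]],[[0,0,0],[0,0,0]],[[0,0,0],[0,0,0]],[[0,0,0],[0,0,0]]], "jaw": 0.14, "force": 10}}

```text
time_s: 33.1
tcp_pos: [0.6087, -0.273, 0.1396]
eef_rot: [-57.4, 90.0, -49.3]
contact_force: [0.4, -0.3, 0.4]
gripper_width: 0.0491
```

Emit:
{"name": "send_rows", "arguments": {"plan": [[[-0.04,0,0],[0,0,0]],[[-0.12,0,0],[0,0,0]],[[-0.25,0,0],[0,0,0]],[[-0.4,0,0],[0,0,0]],[[-0.6,0,0],[0,0,0]]]}}

```text
time_s: 33.6
tcp_pos: [0.6083, -0.2729, 0.2307]
eef_rot: [174.8, 90.0, -177.1]
contact_force: [-1.1, -0.1, -0.6]
gripper_width: 0.0503
```

Emit:
{"name": "send_rows", "arguments": {"plan": [[[-0.15,0,0],[0,0,0]],[[-0.35,0,-0.1],[0,0,0]],[[-0.55,0,-0.3],[0,0,0]],[[-0.7,0,-0.55],[0,0,0]],[[-0.8,0,-0.8],[0,0,0]]]}}

```text
time_s: 34.1
tcp_pos: [0.4887, -0.2901, 0.3539]
eef_rot: [-38.1, 89.8, -29.9]
contact_force: [-0.8, -0.8, -0.0]
gripper_width: 0.0499
```

Emit:
{"name": "send_rows", "arguments": {"plan": [[[0,0,-0.1],[0,0,0]],[[0,0,-0.2],[0,0,0]],[[0,0,-0.25],[0,0,0]],[[0,0,-0.25],[0,0,0]],[[0,0,-0.25],[0,0,0]]]}}

```text
time_s: 34.6
tcp_pos: [0.4521, -0.2953, 0.353]
eef_rot: [-50.8, 89.9, -42.6]
contact_force: [0.5, -0.4, -0.9]
gripper_width: 0.0498
```

```bash
python3 st.py
python3 - <<'E'
from h import *
t=r.capture("top"); s=r.capture("side")
o=np.zeros((500,800,3),np.uint8)
f=lambda im,w,h:cv2.resize(im[:,:,::-1],(w,h),interpolation=cv2.INTER_CUBIC)
o[:,:400]=f(t["color"][150:300,200:320],400,500); o[:,400:]=f(s["color"][170:370,260:420],400,500); cv2.imwrite("pics/end.png",o)
W=cloud(s); hsv=cv2.cvtColor(s["color"],cv2.COLOR_RGB2HSV); m=(hsv[...,0]<14)&(hsv[...,1]>150)&(W[...,2]>.09)&(abs(W[...,1]+.275)<.04)&(abs(W[...,0]-.608)<.05)
print("handle",m.sum(),np.nanmedian(W[m],0).round(3),np.nanpercentile(W[m],[3,97],axis=0).round(3))
E
```

```text
34.6 tcp [ 0.45211 -0.29535  0.35304] F [ 0.48 -0.41 -0.92] M [ 0.068 -0.146  0.004] yawz 8.15 tilt [ 0.0011 -0.001 ] j6 -69.5 w 0.0498
handle 241 [ 0.605 -0.285  0.147] [[ 0.597 -0.288  0.105]
 [ 0.616 -0.267  0.177]]
```

The handle spans the same box as at the start (x 0.597–0.616, z 0.105–0.177), so it stands upright in its hole. Hand in.

```bash
python3 -c "
from h import *
print(r.close_job())"
```

```text
the job is handed in; nothing more can be done
None
```

The job is done and handed in at about 34.7 s. The lock ring's pointer is at the green mark and the screwdriver is back upright in its hole.

- **Screw and lock:** I took the orange driver from the stand and rested its blade on the screw face with about 2–3 N, roughly 16° off the slot. I turned it clockwise until the push fell away, then turned the screw on. After the blade came out, the wrist camera put the pointer at about 0.80 rad (0.79–0.81, target 0.80), and it stayed there.
- **Driver put back:** Contact came at the same height as when I picked it up. After release, the side camera's depth put the handle in the same upright box as at the start, within 2 mm. The driver is turned 180° compared with how it stood originally.

Three checks were limited or disagreed:
- **Contact height:** the blade met the screw about 2 mm lower than calculated, and the force readings wandered by about 1 N. I judged that the blade had dropped in by averaging readings and by finding no push when I lowered it further.
- **Look-alikes:** the two that stood free at first (small orange and white) had toppled by about 4 s, while the arm was still well above them. I did not touch them.
- **Last picture:** the viewer's 12-picture limit blocked a final look, so the end state rests on the measurements. I did not re-check the other objects at the end.

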